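# Pop and open the long touch-latch box

### The arm

A 6-joint arm with a two-finger parallel gripper is mounted at the origin on the work surface. World frame = base frame: x ahead of the robot, y to its left, z up, the work surface at z = 0. Lengths are in m, angles in rad, forces in N, time in s.
With the tool pointing down it reaches from about 0.425 to 0.95 m from the base axis. Payload 3.5 kg.
Tool frame: the origin (TCP) lies midway between the tips of the shut fingers; the grasp point (between the pads) lies 19 mm behind it; z points along the fingers, y is the direction in which the jaws open and shut (so a half turn about z gives the same grasp; the last joint's range is limited). The gripper opens to 85 mm and grips with 20 to 120 N. Pads are 22 mm wide; open, the fingers measure 114 mm over their backs; the gripper's body (76 mm by 85 mm) begins 54 mm behind the grasp point. The pads swing forward as they close: fully open they stand 13 mm farther back than shut.
Start: joints at [1.054, 0.286, 1.577, -0, 1.279, -0.15], TCP at [0.242, 0.63, 0.231] pointing down, gripper open.
Joint ranges: [-2.77, 2.77], [-0.9, 2.22], [0.21, 2.48], [-1.53, 4.67], [0.24, 2.81], [-2.84, 2.84]. Speed limits (rad/s): [2.79, 2.79, 3.14, 3.14, 3.14, 3.14].

### API

Orientations are given as a unit quaternion [x, y, z, w].
In Python, from plant import ctrl gives the robot as it stands.
- The arm moves only by the tool apply_moves, never from a script. Its argument "moves" is a list that holds one entry, the list of rows, each a list of 7 numbers: the shift along the tool's x, y, z in m, then the turn, a rotation vector about the tool's x, y, z in degrees, then the gripper's target within -1 to 1 (shut at 1, half-way at 0, fully open at -1). In form: [[[tx, ty, tz, ax, ay, az, hand], ...]]. A call has 1 to 12 rows; each row shifts and turns the pose as measured when the row begins, along the tool's axes as they then stand; what a row does not reach is not made up. A row lasts 1/10 s, in which the tool goes at most 50 mm and 8.59 degrees, less where a joint would pass 70% of its speed; a pose out of reach is approached as far as the arm can. A call with a gripper value outside its range is refused whole. The fingers move at their own pace and stop on an object; "force" is the grip in N (left out, the last holds). Time passes only in rows, so rows that do not move let the fingers close. It gives the time, the measured TCP pose, the force and the opening at its end, in the units of the state.
- ctrl.get_state(): the state, without advancing time (a new reading comes with each control period).
- ctrl.read_camera(name): name is "scene" or "top" or "wrist"; returns the picture (400x640x3 uint8, red, green, blue); there is no depth.
- ctrl.get_calibration(name): a dict with "camera_matrix" (3x3 intrinsics, pixels), "k1" (the pictures are not rectified: a ray, as slopes to the right and down, at radius r is drawn at 1 + k1 r^2 times it, then the intrinsics apply), "cam_to_world" (4x4, takes a point from camera to world coordinates). Camera axes: x right, y up, looking along -z (the intrinsics and any distortion apply to the point x, -y, -z); pixel columns grow to the right and rows downward; lengths in m; the calibration is good to about 2 mm. A picture is of the moment at which its call begins: read the wrist's pose just before it. get_calibration takes no time and is no camera call; for the wrist camera it gives the pose at the moment of the call.
- ctrl.sign_off(): hands the job in, once; it reports no verdict.
The state is a dict: "time": time; "qpos": joint angles; "dq": joint speeds; "joint_efforts": joint torques, N m; "eef_pos": TCP position; "tcp_rot": TCP orientation; "contact_force": force on the tool from outside, world axes, zero at the start; "wrist_torque": the same for the moment, N m; "opening": opening from 0.0 (shut) to 1.0 (fully open).
Only numpy, scipy, OpenCV 4.12 (cv2) and the standard library are available. Lean on these libraries where they do the work, as an engineer would, in place of code of your own. Each camera call takes 0.05 s, during which the arm holds its last target. There are 200 camera calls.

### The job

Open the long bamboo utensil box: gently press the front of its lid down with a fingertip until the touch catch lets go, take the finger away so that the lid springs ajar by itself, then push the lid's raised front edge with the outside of the fingers, up and over, until it is fully open and stays leaning back on its stop. Do not grasp or lift anything, leave the square box shut, and leave everything else standing where it is; finish clear of everything.

Things in the scene. Friction and masses are not known exactly. Their poses are not given: they have to be found in the camera images.
- long_box: The long bamboo box with a touch-latch lid, fixed to the ledge: 125 mm (its x, front to back) by 250 mm (its y) by 85 mm high, walls 10 mm. Origin at the centre of its underside, z up; front = its -x side, towards the robot; hinge along the far (+x) rim. Inside: at the left (+y) end a steel catch; in the middle a sprung plunger, its tip at most 30 mm above the rim when the lid is up
- long_lid (a joint): Lid angle, rad. 0 = shut; pressed in = negative, stop at -0.05 (front edge 5 mm down). About 4 N near the front presses it; the catch lets go near -0.03. Finger away, a plunger lifts it within about 1 s to 0.68 rad, front edge 63 mm above the rim. It does not catch again. From there it swings freely (about 130 g); past about 1.75 (upright is 1.57) it falls on to its stop at 2.0 and stays
- long_lid_edge (a point): Middle of the top front edge of the long box's lid (moves with the lid); when shut, 100 mm to the box's -x from the hinge, 85 mm above the ledge. The lid is plain, without handle, set into the box's top and flush with the rim: 100 mm front to back, 224 mm wide, 10 mm thick, gaps 2 to 3 mm. Under it, near the front, 95 mm to +y of its middle, hangs a steel striker 37 mm deep: keep the fingers off it
- long_lid_hinge (a point): Middle of the long lid's hinge line (which runs along the box's y), 85 mm above the ledge, 50 mm to +x of the box's origin; fixed in the box, axes as the box's. To swing the ajar lid, move the fingers round this line with the edge, up and over: a level push at the ajar edge jams by friction
- square_box: The square bamboo box, otherwise of the same make: 125 by 125 by 85 mm, with its own touch-latch lid (100 by 99 mm), fixed to the ledge. Origin at the centre of its underside. To be left shut
- square_lid (a joint): Hinge angle of the square box's lid in rad, 0 = shut; it would spring ajar if pressed in
- tray: Bystander, loose: shallow black plastic tray 140 by 300 by 22 mm, floor 4 mm. Origin at the centre of its underside
- whisk: Bystander, loose: steel whisk about 250 mm long and 60 mm high at the wires, lying in the tray along its own x. Origin under it near the handle's end, wires towards +x
- jug: Bystander, loose: glass measuring jug, 104 mm across the rim, 110 mm high, handle on its +y side, reaching 89 mm from the axis. Origin at the centre of its underside
- steamer: Bystander, loose: round bamboo steamer base, 181 mm across, 60 mm high. Origin at the centre of its underside
- steamer_lid: Bystander, loose: the steamer's lid, 180 mm across, 49 mm high with its loop, resting on the base. Origin at the centre of its underside
- spice_jar: Bystander, loose: amber glass jar 44 mm across, 85 mm high, standing between the two boxes. Origin at the centre of its underside
- mug: Bystander, loose: white mug 80 mm across, 90 mm high, handle on its +y side. Origin at the centre of its underside

How it is judged:
On the way, in this order (a step that is already met when the one before it is completed fails the run):
1. the long lid is pressed in by a finger (below -0.008 rad) (value of joint long_lid below -0.008 rad and contact force between the fingers and long_lid above 0.5 N), for 0.02 s.
2. the lid has sprung ajar by itself (0.3 to 0.8 rad) and nothing of the robot touches it (value of joint long_lid between 0.3 and 0.8 rad and contact force between each of the arm, the fingers and long_lid below 0.1 N), for 0.2 s.
3. the lid is pushed over to its stop (above 1.85 rad) (value of joint long_lid above 1.85 rad), for 0.2 s.
At the end, for the whole second after the job is handed in: The long box's lid rests fully open (above 1.85 rad, still); the square box is shut (within 0.03 rad); every bystander is within 30 mm of where it stood (value of joint long_lid above 1.85 rad and velocity of joint long_lid between -0.1 and 0.1 rad/s and value of joint square_lid between -0.03 and 0.03 rad and distance of each of tray, whisk, jug, steamer, steamer_lid, spice_jar, mug from where it was at the start of the episode below 0.03 m); the robot touches nothing.
It fails at once if the square box's lid is opened (over 0.1 rad) (value of joint square_lid above 0.1 rad).
It fails at once if a bystander is pushed, lifted or carried more than 30 mm (distance of any of tray, whisk, jug, steamer, steamer_lid, spice_jar, mug from where it was at the start of the episode above 0.03 m).
It fails at once if the lid is pressed, squeezed or struck hard (over 40 N) (contact force between the fingers and long_lid above 40 N).
It also fails if it takes over 48 s, if anything falls off the work surface, if the arm or the gripper's body presses on something with over 40 N, if the wrist force passes 120 N, or if a joint passes its speed limit or range.

## Working session

There is one attempt and no reset: what is moved stays moved. The work goes in short steps, Python scripts to look and compute and a tool call to move; the robot and the scene stay as the last step left them, time stands still between calls to the robot, and variables do not carry over. Pictures are saved under pics/ and viewed, about 8 in all and at most 12, crops included, and the job is handed in when it is done.

Besides the shell and the picture viewer there is one more tool, called as name([rows], argument=value, ...), one row to a line, values as JSON. apply_moves: Moves the arm, as the interface text tells. Its arguments: {"type":"object","properties":{"moves":{"type":"array","items":{"type":"array","items":{"type":"array","items":{"type":"number"}}}},"force":{"type":"number"}},"required":["moves"]}

```bash
ls; mkdir -p pics; cat > h.py <<'E'
import numpy as np,cv2
from plant import ctrl
def cal(n):
    c=ctrl.get_calibration(n); return np.array(c["camera_matrix"]),c["k1"],np.array(c["cam_to_world"])
def ray(n,uv,c=None):
    K,k1,T=c or cal(n)
    d=np.linalg.inv(K)@[uv[0],uv[1],1.]; rd=np.hypot(d[0],d[1]); r=rd
    for _ in range(30): r=rd/(1+k1*r*r)
    s=r/rd if rd>0 else 1
    v=T[:3,:3]@np.array([d[0]*s,-d[1]*s,-1.]); return T[:3,3],v
def onz(n,uv,z,c=None):
    o,v=ray(n,uv,c); return o+v*(z-o[2])/v[2]
def proj(n,p,c=None):
    K,k1,T=c or cal(n); q=T[:3,:3].T@(np.array(p)-T[:3,3]); x,y=q[0]/-q[2],-q[1]/-q[2]
    f=1+k1*(x*x+y*y); return (K@[x*f,y*f,1])[:2]
def snap(n,f):
    im=ctrl.read_camera(n); cv2.imwrite(f,cv2.cvtColor(np.asarray(im),cv2.COLOR_RGB2BGR)); return im
E
python3 - <<'E'
from h import *
a=snap("top","pics/top0.png");b=snap("scene","pics/scene0.png")
for n in("top","scene"):print(n,cal(n)[2].round(3).tolist(),cal(n)[0][0,0],cal(n)[1])
s=ctrl.get_state();print(s)
E
```

```text
pics
top [[0.024, 0.981, -0.193, 0.293], [-0.999, 0.029, 0.024, 0.03], [0.029, 0.192, 0.981, 1.44], [0.0, 0.0, 0.0, 1.0]] 382.94811228370185 -0.07781589322408876
scene [[0.474, -0.515, 0.714, 1.427], [0.88, 0.298, -0.37, -0.433], [-0.022, 0.803, 0.595, 0.787], [0.0, 0.0, 0.0, 1.0]] 399.29634031340373 -0.05305799075211393
{'time': 0.1, 'qpos': array([ 1.05396860e+00,  2.87107610e-01,  1.57799201e+00, -3.66726181e-05,
        1.27858686e+00, -1.50022627e-01]), 'dq': array([-0.00016378, -0.0023623 , -0.0054506 ,  0.00015176, -0.00016369,
       -0.00037121]), 'joint_efforts': array([ 9.65677427e-04, -4.07295084e+01, -2.93700010e+01, -1.73945405e-04,
        3.41860679e-03, -2.41724030e-05]), 'eef_pos': array([0.2417862 , 0.62959414, 0.23008602]), 'tcp_rot': array([ 1.82370797e-01,  9.83229269e-01, -9.95002888e-04, -3.26049070e-04]), 'contact_force': array([-0.07948643,  0.0367919 , -0.5484832 ]), 'wrist_torque': array([ 0.0012468 ,  0.02789903, -0.03681332]), 'opening': 0.9983929415182526}
```

View pics/top0.png

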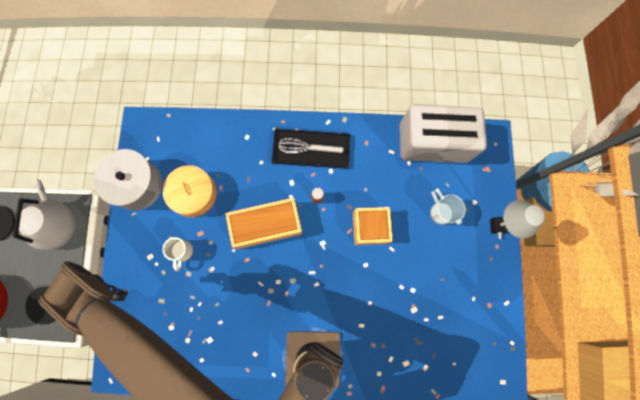

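View pics/scene0.png

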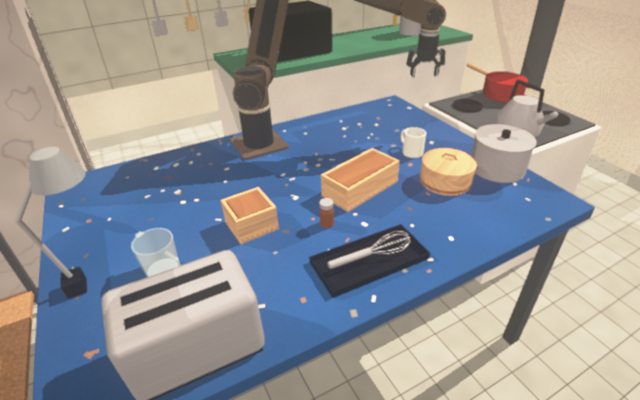

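The top view shows the long box centred near px (264,222) and tilted, with the spice jar at (318,195), square box at (372,226), steamer at (190,190), mug at (177,250) and tray at (311,148). The scene view shows the same layout, with nothing on the lid.

```bash
python3 - <<'E'
from h import *
im=cv2.imread("pics/top0.png"); hsv=cv2.cvtColor(im,cv2.COLOR_BGR2HSV)
for p in [(264,222),(240,228),(230,230),(264,245),(290,205),(264,207)]: print(p,hsv[p[1],p[0]])
m=cv2.inRange(hsv,(5,60,90),(30,255,255)); 
n,l,st,ce=cv2.connectedComponentsWithStats(m)
for i in range(1,n):
    if st[i,4]>300:print(i,st[i],ce[i])
i=l[222,264]; c,_=cv2.findContours((l==i).astype(np.uint8),cv2.RETR_EXTERNAL,2)
c=max(c,key=cv2.contourArea)
C=cal("top")
P=np.array([onz("top",p[0],.085,C)[:2] for p in c],np.float32)
print("outer",cv2.minAreaRect(P*1000),(cv2.boxPoints(cv2.minAreaRect(P))).round(3).tolist())
# lid: darker
for s in(150,165,180,195):
    q=((l==i)&(hsv[...,1]>s)).astype(np.uint8); q=cv2.morphologyEx(q,cv2.MORPH_OPEN,np.ones((3,3)))
    c2,_=cv2.findContours(q,cv2.RETR_EXTERNAL,2)
    if not c2: continue
    c2=max(c2,key=cv2.contourArea); P=np.array([onz("top",p[0],.085,C)[:2] for p in c2],np.float32)
    print(s,cv2.minAreaRect(P*1000))
cv2.imwrite("pics/crop0.png",np.hstack([cv2.resize(im[150:270,150:410],None,fx=3,fy=3,interpolation=2)]))
E
```

```text
(264, 222) [ 15 183 238]
(240, 228) [ 15 183 240]
(230, 230) [ 24 118 253]
(264, 245) [105 182 137]
(290, 205) [ 14 184 230]
(264, 207) [ 19 149 238]
1 [    0     0   640   127 19242] [415.04542147  23.7863008 ]
2 [599 101  41  42 428] [626.10981308 122.62383178]
5 [  520   142   120   258 25123] [584.77040958 286.52664889]
6 [ 163  165   53   52 2126] [188.99529633 190.88852305]
11 [ 226  198   76   50 2625] [263.19695238 223.11771429]
12 [ 353  207   39   38 1346] [372.0653789  225.46062407]
19 [  39  263  171  137 7114] [117.56761316 344.17135226]
27 [ 280  332   60   68 1595] [306.27962382 359.41818182]
outer ((476.7917785644531, 189.74923706054688), (134.4771728515625, 251.62574768066406), 14.402612686157227) [[0.3799999952316284, 0.29499998688697815], [0.4429999887943268, 0.050999999046325684], [0.5730000138282776, 0.08500000089406967], [0.5109999775886536, 0.328000009059906]]
150 ((480.1504821777344, 191.7493438720703), (103.5567398071289, 228.94180297851562), 14.486851692199707)
165 ((480.1018371582031, 191.99655151367188), (100.28216552734375, 224.20059204101562), 14.678418159484863)
180 ((480.09796142578125, 191.3193817138672), (94.78211212158203, 218.52049255371094), 14.759592056274414)
```

View pics/crop0.png

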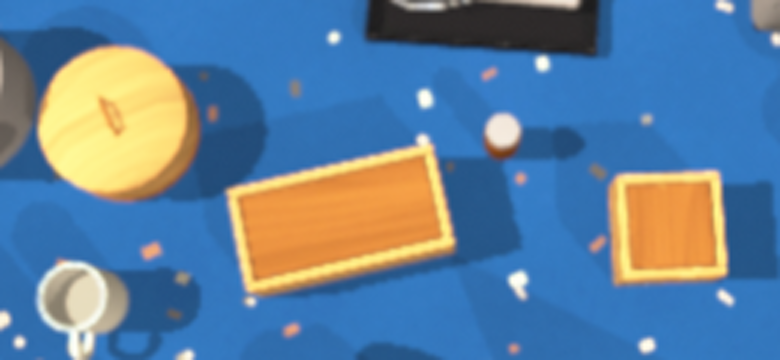

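The lid measures 100 × 224 mm, which matches. Its centre is at (0.480, 0.192) with yaw 14.6°. I'll turn the tool to the box axes, shut the fingers, and go above the press point.

apply_moves([
  [[0,0,0,0,0,-7.1,1],[0,0,0,0,0,-7.1,1],[0,0,0,0,0,-7.1,1],[0,0,0,0,0,-7.1,1],[0,0,0,0,0,-7.1,1],[0,0,0,0,0,0,1]],
], force=20)

```text
time: 0.7
eef_pos: [0.2405, 0.6275, 0.2249]
tcp_rot: [-0.138, 0.99, -0.004, -0.003]
contact_force: [0.2, -0.0, -0.3]
opening: 0.002
```

apply_moves([
  [[-0.007,-0.044,0,0,0,0,1],[-0.007,-0.044,0,0,0,0,1],[-0.007,-0.044,0,0,0,0,1],[-0.007,-0.044,0,0,0,0,1],[-0.007,-0.044,0,0,0,0,1],[-0.007,-0.044,0,0,0,0,1],[-0.007,-0.044,0,0,0,0,1],[-0.007,-0.044,0,0,0,0,1],[-0.007,-0.044,0,0,0,0,1],[-0.007,-0.044,0,0,0,0,1],[0,0,0,0,0,0,1]],
])

```text
time: 1.8
eef_pos: [0.4271, 0.206, 0.2239]
tcp_rot: [-0.124, 0.992, -0.006, -0.004]
contact_force: [0.5, 1.6, 0.3]
opening: -0.002
```

```bash
cat >> h.py <<'E'
from scipy.spatial.transform import Rotation as Ro
def box(L=(0.480,0.192),yaw=14.6):
    """report TCP in box axes (hinge mid = 0) and tool axes"""
    s=ctrl.get_state(); c,q=np.cos(np.radians(yaw)),np.sin(np.radians(yaw))
    B=np.array([[c,-q,0],[q,c,0],[0,0,1]]); H=np.array([L[0]+.05*c,L[1]+.05*q,.085])
    R=Ro.from_quat(s["tcp_rot"]).as_matrix()
    print("t",s["time"],"TCP box-hinge",(B.T@(s["eef_pos"]-H)*1000).round(1),"tool in box",(B.T@R).round(3).tolist(),"F",s["contact_force"].round(1),"q",s["qpos"].round(2),s["opening"])
E
python3 -c "
from h import *
box()"
```

```text
t 1.8 TCP box-hinge [-97.6  26.9 138.9] tool in box [[-1.0, 0.007, -0.009], [0.007, 1.0, -0.011], [0.009, -0.011, -1.0]] F [0.5 1.6 0.3] q [ 0.24 -0.16  2.06 -0.01  1.25 -1.57] -0.002011768893806815
```

apply_moves([
  [[-0.006,-0.039,0.03,0,0,0,1],[-0.005,-0.038,0.03,0,0,0,1],[0,0,0.03,0,0,0,1],[0,0,0,0,0,0,1]],
])

```text
time: 2.2
eef_pos: [0.4572, 0.1335, 0.1359]
tcp_rot: [-0.118, 0.993, -0.005, -0.001]
contact_force: [-0.7, -0.5, 0.2]
opening: 0.002
```

```bash
python3 -c "
from h import *
box()
snap('wrist','pics/w1.png')
C=cal('wrist')
b=np.radians(14.6);bx=np.array([np.cos(b),np.sin(b)]);by=np.array([-bx[1],bx[0]]);L=np.array([.48,.192])
for u,v in[(-50,0),(-50,-112),(-50,-60),(50,-112),(-62.5,-125),(50,112)]:print(u,v,proj('wrist',[*(L+u*bx/1e3+v*by/1e3),.085],C).round(0))
"
```

```text
t 2.2 TCP box-hinge [-86.8 -50.8  50.9] tool in box [[-1.0, 0.019, -0.004], [0.019, 1.0, -0.009], [0.004, -0.009, -1.0]] F [-0.7 -0.5  0.2] q [ 0.08 -0.05  2.13 -0.01  1.06 -1.73] 0.0024272848874068533
-50 0 [391. 198.]
-50 -112 [238. 200.]
-50 -60 [308. 199.]
50 -112 [251. 312.]
-62.5 -125 [219. 183.]
50 112 [517. 310.]
```

View pics/w1.png

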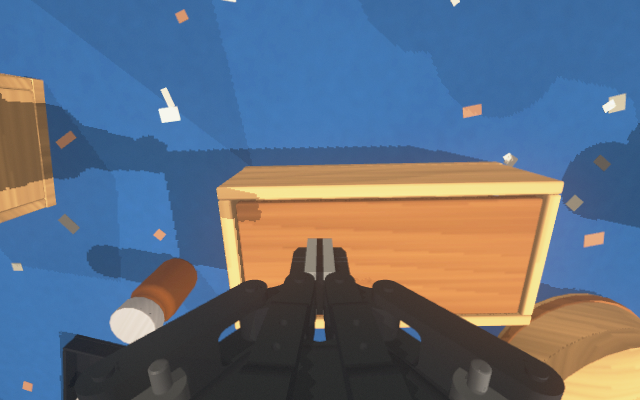

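The wrist view confirms the pose: the lid's front corner is at px (237,200), against (238,200) predicted, and the fingertips at (320,240) are over the front right of the lid. Now I'll descend gently.

apply_moves([
  [[0,0,0.015,0,0,0,1],[0,0,0.015,0,0,0,1],[0,0,0.01,0,0,0,1],[0,0,0.004,0,0,0,1],[0,0,0,0,0,0,1]],
])

```text
time: 2.75
eef_pos: [0.4638, 0.1381, 0.1014]
tcp_rot: [-0.119, 0.993, -0.005, 0.008]
contact_force: [-0.3, -0.5, -0.5]
opening: 0.001
```

```bash
python3 -c "
from h import *
box(); s=ctrl.get_state(); T=cal('wrist')[2]; R=Ro.from_quat(s['tcp_rot']).as_matrix()
print('cam in tool',R.T@(T[:3,3]-s['eef_pos']))"
```

```text
t 2.75 TCP box-hinge [-79.3 -48.1  16.4] tool in box [[-1.0, 0.016, 0.014], [0.016, 1.0, -0.012], [-0.014, -0.012, -1.0]] F [-0.3 -0.5 -0.5] q [ 0.08  0.01  2.15 -0.01  0.97 -1.72] 0.0005975987482168323
cam in tool [ 0.0754427  -0.00061284 -0.14355313]
```

apply_moves([
  [[0.007,-0.002,0.006,0,0,0,1],[0,0,0.004,0,0,0,1],[0,0,0.002,0,0,0,1],[0,0,0,0,0,0,1]],
])

```text
time: 3.15
eef_pos: [0.4584, 0.1348, 0.0908]
tcp_rot: [-0.119, 0.993, -0.005, 0.01]
contact_force: [0.2, -0.8, -0.2]
opening: 0.001
```

```bash
python3 -c "
from h import *
box()"
```

```text
t 3.15 TCP box-hinge [-85.3 -49.9   5.8] tool in box [[-1.0, 0.015, 0.018], [0.015, 1.0, -0.013], [-0.018, -0.012, -1.0]] F [ 0.2 -0.8 -0.2] q [ 0.08  0.01  2.17 -0.01  0.94 -1.73] 0.0013566029610819882
```

apply_moves([
  [[0,0,0.003,0,0,0,1],[0,0,0.003,0,0,0,1],[0,0,0.002,0,0,0,1]],
])

```text
time: 3.45
eef_pos: [0.4591, 0.1346, 0.0832]
tcp_rot: [-0.119, 0.993, -0.005, 0.01]
contact_force: [-2.4, 0.6, 3.6]
opening: 0.002
```

```bash
python3 -c "
from h import *
box()"
```

```text
t 3.45 TCP box-hinge [-84.7 -50.3  -1.8] tool in box [[-1.0, 0.016, 0.019], [0.016, 1.0, -0.013], [-0.019, -0.012, -1.0]] F [-2.4  0.6  3.6] q [ 0.08  0.02  2.17 -0.01  0.93 -1.73] 0.0021475351651097773
```

apply_moves([
  [[0,0,0.001,0,0,0,1],[0,0,0.001,0,0,0,1]],
])

```text
time: 3.65
eef_pos: [0.4592, 0.1347, 0.0816]
tcp_rot: [-0.119, 0.993, -0.005, 0.01]
contact_force: [-3.0, 0.5, 4.4]
opening: 0.003
```

```bash
python3 -c "
from h import *
box()"
```

```text
t 3.65 TCP box-hinge [-84.6 -50.2  -3.4] tool in box [[-1.0, 0.016, 0.018], [0.016, 1.0, -0.012], [-0.018, -0.012, -1.0]] F [-3.   0.5  4.4] q [ 0.08  0.03  2.17 -0.01  0.92 -1.73] 0.0025416700197198323
```

apply_moves([
  [[0,0,0.0005,0,0,0,1],[0,0,-0.045,0,0,0,1],[0,0,-0.045,0,0,0,1],[0,0,-0.045,0,0,0,1],[0,0,0,0,0,0,1],[0,0,0,0,0,0,1],[0,0,0,0,0,0,1],[0,0,0,0,0,0,1],[0,0,0,0,0,0,1],[0,0,0,0,0,0,1],[0,0,0,0,0,0,1],[0,0,0,0,0,0,1]],
])

```text
time: 4.85
eef_pos: [0.4533, 0.1351, 0.2106]
tcp_rot: [-0.119, 0.993, -0.005, 0.003]
contact_force: [0.3, -0.0, 0.6]
opening: 0.0
```

```bash
python3 -c "
from h import *
box(); im=snap('scene','pics/s2.png'); c=cv2.imread('pics/s2.png')[60:240,250:490]; cv2.imwrite('pics/s2c.png',cv2.resize(c,None,fx=3,fy=3))"
```

```text
t 4.85 TCP box-hinge [-90.1 -48.4 125.6] tool in box [[-1.0, 0.016, 0.006], [0.016, 1.0, -0.011], [-0.006, -0.01, -1.0]] F [ 0.3 -0.   0.6] q [ 0.08 -0.16  2.08 -0.01  1.21 -1.73] 0.0002726418471288579
```

View pics/s2c.png

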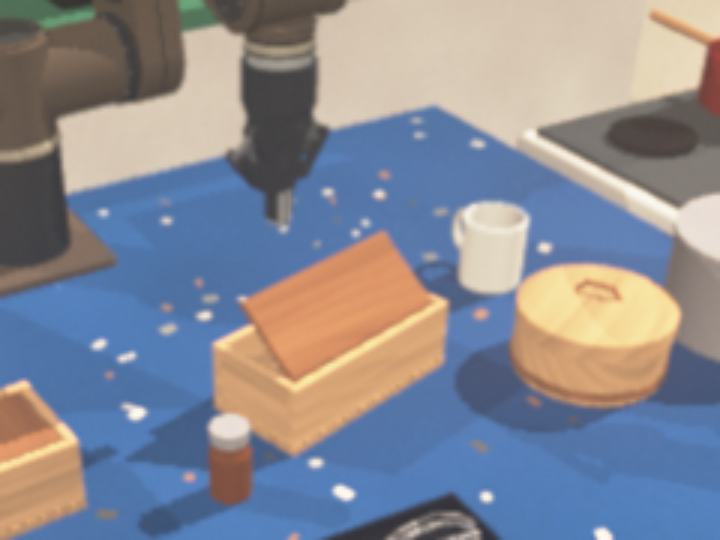

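The lid stands ajar and untouched, and everything else is in place. I'll bring the finger down in front of the edge.

apply_moves([
  [[0.026,0,0,0,0,0,1],[0.002,0,0.025,0,0,0,1],[0.002,0,0.025,0,0,0,1],[0.001,0,0.02,0,0,0,1],[0.001,0,0.015,0,0,0,1],[0,0,0,0,0,0,1]],
])

```text
time: 5.5
eef_pos: [0.4235, 0.1265, 0.1246]
tcp_rot: [-0.119, 0.993, -0.005, 0.006]
contact_force: [-0.4, 0.4, 0.6]
opening: 0.006
```

```bash
python3 -c "
from h import *
box()"
```

```text
t 5.5 TCP box-hinge [-121.2  -49.1   39.6] tool in box [[-1.0, 0.016, 0.011], [0.016, 1.0, -0.012], [-0.011, -0.011, -1.0]] F [-0.4  0.4  0.6] q [ 0.07 -0.13  2.23 -0.01  1.03 -1.74] 0.005624518122411244
```

apply_moves([
  [[-0.012,0,0,0,0,0,1],[-0.01,0,0.001,0,0,0,1],[-0.005,0,-0.003,0,0,0,1],[-0.005,0,-0.005,0,0,0,1],[-0.005,0,-0.006,0,0,0,1],[-0.005,0,-0.006,0,0,0,1]],
])

```text
time: 6.1
eef_pos: [0.4645, 0.1368, 0.1471]
tcp_rot: [-0.119, 0.993, -0.006, 0.003]
contact_force: [0.4, -0.5, -0.3]
opening: 0.004
```

```bash
python3 -c "
from h import *
box()"
```

```text
t 6.1 TCP box-hinge [-78.9 -49.5  62.1] tool in box [[-1.0, 0.015, 0.004], [0.015, 1.0, -0.012], [-0.004, -0.012, -1.0]] F [ 0.4 -0.5 -0.3] q [ 0.08 -0.05  2.11 -0.01  1.08 -1.72] 0.0037464285994940703
```

apply_moves([
  [[-0.006,0,-0.002,0,0,0,1],[-0.006,0,-0.002,0,0,0,1],[-0.006,0,-0.002,0,0,0,1],[-0.006,0,-0.002,0,0,0,1]],
])

```text
time: 6.5
eef_pos: [0.4913, 0.1434, 0.1583]
tcp_rot: [-0.119, 0.993, -0.005, 0.005]
contact_force: [-0.9, 0.3, 1.0]
opening: -0.001
```

```bash
python3 -c "
from h import *
box(); im=snap('scene','pics/s3.png'); c=cv2.imread('pics/s3.png')[60:240,250:490]; cv2.imwrite('pics/s3c.png',cv2.resize(c,None,fx=3,fy=3))"
```

```text
t 6.5 TCP box-hinge [-51.3 -49.8  73.3] tool in box [[-1.0, 0.015, 0.009], [0.015, 1.0, -0.012], [-0.009, -0.012, -1.0]] F [-0.9  0.3  1. ] q [ 0.09 -0.01  2.04 -0.01  1.09 -1.71] -0.0007272854463003456
```

View pics/s3c.png

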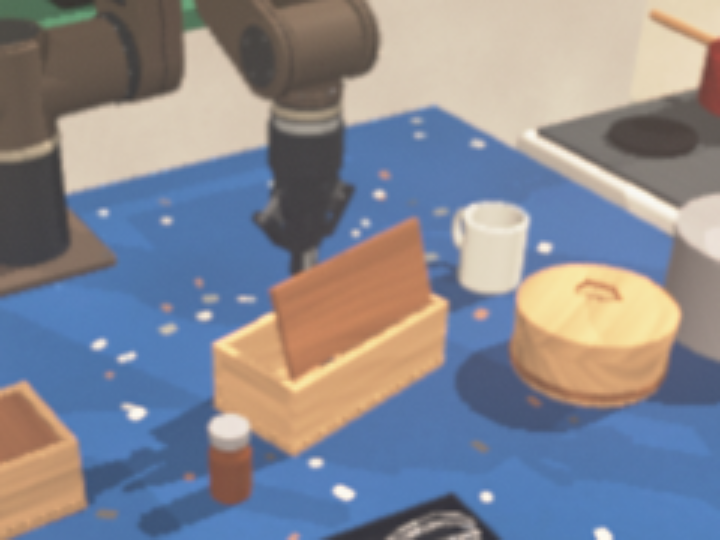

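The lid is following the finger, at about 1.2 rad. I'll continue over the top.

apply_moves([
  [[-0.006,0,-0.001,0,0,0,1],[-0.006,0,-0.001,0,0,0,1],[-0.006,0,0,0,0,0,1],[-0.006,0,0,0,0,0,1],[-0.006,0,0,0,0,0,1],[-0.006,0,0,0,0,0,1],[-0.006,0,0,0,0,0,1],[-0.004,0,0,0,0,0,1],[0,0,0,0,0,0,1]],
])

```text
time: 7.45
eef_pos: [0.5415, 0.1555, 0.1604]
tcp_rot: [-0.119, 0.993, -0.005, 0.006]
contact_force: [-0.8, 0.5, -0.6]
opening: 0.004
```

```bash
python3 -c "
from h import *
box()"
```

```text
t 7.45 TCP box-hinge [  0.3 -50.8  75.4] tool in box [[-1.0, 0.016, 0.011], [0.015, 1.0, -0.012], [-0.011, -0.012, -1.0]] F [-0.8  0.5 -0.6] q [ 0.1   0.11  1.92 -0.01  1.1  -1.7 ] 0.004420806884240928
```

Pushed to about 1.84 rad by geometry. I'll push a little further, wait, then back away and rise.

apply_moves([
  [[-0.006,0,0,0,0,0,1],[0,0,0,0,0,0,1],[0,0,0,0,0,0,1],[0.02,0,-0.002,0,0,0,1],[0.03,0,-0.01,0,0,0,1],[0.03,0,-0.04,0,0,0,1],[0.01,0,-0.045,0,0,0,1],[0,0,0,0,0,0,1],[0,0,0,0,0,0,1],[0,0,0,0,0,0,1],[0,0,0,0,0,0,1],[0,0,0,0,0,0,1]],
])

```text
time: 8.65
eef_pos: [0.454, 0.1356, 0.2557]
tcp_rot: [-0.119, 0.993, -0.005, 0.003]
contact_force: [0.2, -0.0, -0.6]
opening: -0.001
```

```bash
python3 -c "
from h import *
box(); im=snap('scene','pics/s4.png')"
```

```text
t 8.65 TCP box-hinge [-89.3 -48.  170.7] tool in box [[-1.0, 0.016, 0.005], [0.016, 1.0, -0.011], [-0.005, -0.011, -1.0]] F [ 0.2 -0.  -0.6] q [ 0.08 -0.19  2.03 -0.01  1.3  -1.73] -0.00128887143838142
```

View pics/s4.png

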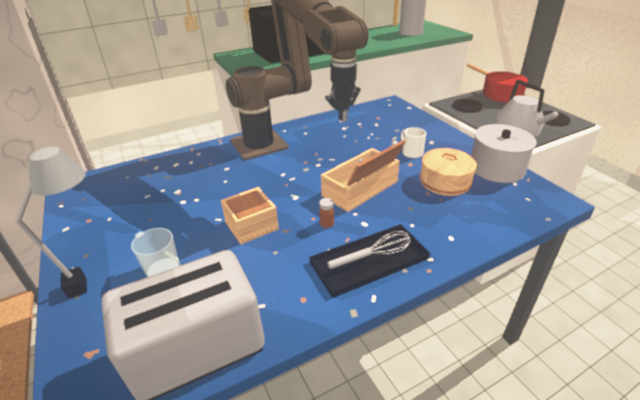

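The lid now shows edge-on, leaning back, with its upper corner near (406,141). I'll check that against the projected 2.0 rad stop, and compare bystanders with the first picture.

```bash
python3 - <<'E'
from h import *
b=np.radians(14.6);bx=np.array([np.cos(b),np.sin(b)]);by=np.array([-bx[1],bx[0]]);H=np.array([.48,.192])+.05*bx
for th in(1.57,1.75,2.0):
  for v in(-.112,.112):
    print(th,v,proj("scene",[*(H-.1*np.cos(th)*bx+v*by),.085+.1*np.sin(th)]).round(1))
a=cv2.imread("pics/scene0.png");c=cv2.imread("pics/s4.png")
d=(cv2.absdiff(a,c).max(2)>40).astype(np.uint8);n,l,s,_=cv2.connectedComponentsWithStats(d)
print(s[1:][s[1:,4]>12])
cv2.imwrite("pics/s4c.png",cv2.resize(c[120:220,300:450],None,fx=5,fy=5,interpolation=2))
E
```

```text
1.57 -0.112 [348.6 158. ]
1.57 0.112 [396.9 133.2]
1.75 -0.112 [353.  160.7]
1.75 0.112 [401.2 135.4]
2.0 -0.112 [358.8 165.9]
2.0 0.112 [406.8 140. ]
[[ 256    0   17    7   99]
 [ 289    0   16    3   26]
 [ 301    1   30   29  291]
 [ 310    0   57   34  721]
 [ 354    0   93   78 2425]
 [ 287   14   21   45  575]
 [ 329   31   39   32  806]
 [ 247   36    6   18   60]
 [ 268   36   10   26  104]
 [ 267   58   45   42 1101]
 [ 256   62   21    7   56]
 [ 325   63   36   59 1284]
 [ 226   77   13   31  202]
 [ 131  135  102   28  408]
 [ 346  136   60   54  918]
 [ 139  150  221   38 2980]
 [ 163  163    8    5   17]
 [  74  169  139   90 3766]
 [ 342  182    7    5   16]
 [ 261  191    8    9   30]
 [ 221  192   45   23  557]]
```

View pics/s4c.png

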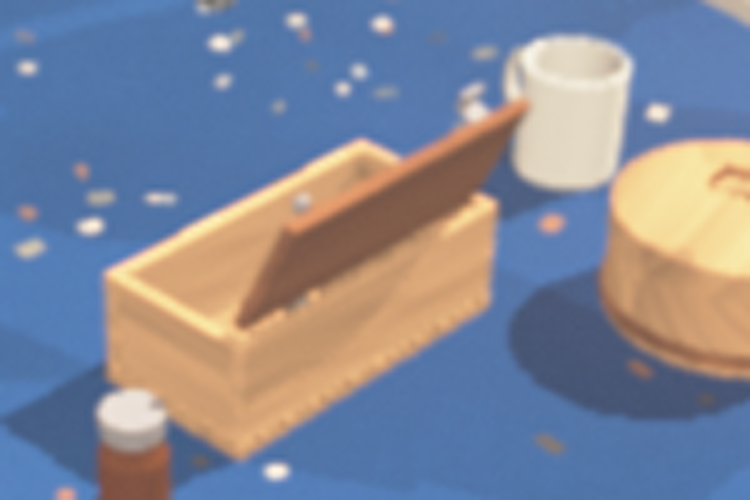

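The lid corners are at (405,140) and (358,166), which matches the 2.0 rad stop. The picture differences away from the arm and the box look like moving shadow.

```bash
python3 -c "
from h import *
box(); print(np.abs(ctrl.get_state()['dq']).max()); print(ctrl.sign_off())"
```

```text
t 8.7 TCP box-hinge [-89.5 -48.  170.5] tool in box [[-1.0, 0.016, 0.004], [0.016, 1.0, -0.011], [-0.004, -0.011, -1.0]] F [ 0.1  0.9 -0.1] q [ 0.08 -0.19  2.03 -0.01  1.3  -1.73] -0.00017934293403441712
0.001534357273017561
the job is handed in; nothing more can be done
None
```

The long box's lid is open and leaning back on its stop, and I handed the job in at 8.7 s. I pressed the lid's front with the shut fingertips (about 5 N), and it sprang ajar once they were away. I then pushed its raised edge up and over along an arc with the outside of the fingers.

- **Lid:** in the last scene picture its top corners are at px (405,140) and (358,166). A lid at 2.0 rad would put them at (407,140) and (359,166).
- **Robot:** the arm was still, the fingertips were about 170 mm above the rim, and the force reading was under 1 N.
- **Square box:** it looks shut in the last picture.
- **Bystanders:** none looked moved. I compared the first and last scene pictures but did not measure their positions. The differences over the square box and near the jug I took to be the arm's moving shadow.

No check failed. On the way down to press, the arm drifted about 7 mm forward, which I corrected before touching the lid.

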